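# Take the flask out of the bench press and tip it up for inspection

### The job

The cured denture flask is still clamped in the bench press. Back the press screw off by one full turn of the handwheel (anticlockwise seen from above), then draw the flask out through the front of the press, tip it up by at least 45 degrees so that its seam and underside can be looked over, and finish while still holding it up like that in the gripper, clear of the press and at least 15 cm above the bench. Leave the other things on the bench where they are.

Things in the scene. Friction and masses are not known exactly. Their poses are not given: they have to be found in the camera images.
- press: Fixed bench press, standing side-on with its front to the robot's right: grey base 125 x 205 mm, two steel columns 18 mm thick at y = +-85 mm, a grey crossbar (32 mm front to back, 130 to 158 mm above the bench) joining them, screw and handwheel on top. Origin: centre of the base's underside. x points level from its open front to its back, y to its left, z up; columns and crossbar at x = 0.
- press_seat (a point): Centre of the top face of the press base, 22 mm above the bench, straight under the screw; axes as the press.
- wheel (a joint): Turn of the handwheel in rad: about 0 to 0.35 at the start (clamped), growing anticlockwise seen from above, which raises screw, pressure plate and wheel together by 6 mm a full turn (2 pi). It is stiff (about 0.12 N m) and stays where it is left; it stops at 14.
- wheel_axis (a point): Point on the vertical axis of the handwheel, level with handle_mid. The black wheel is 94 mm across; its rim's top is about 190 mm above the bench at the start. The steel pressure plate under it is 52 mm across and sits on the flask.
- handle_mid (a point): Middle of the handwheel's red upright revolving grip, the point to take hold of: a 20 mm thick, 51 mm tall post that stands on the wheel 38 mm from its axis and turns freely about its own upright axis. This point lies 24 mm below its top and 27 mm above its foot. At the start it stands towards the front of the press.
- flask_mid (a point): Centre of the brass flask with aluminium lid: a closed block 92 mm (its x) by 64 mm (its y) by 52 mm (its z, up at the start), about 0.5 kg, dark seam round it. It sits on the press base, long way front to back (within 3 mm and 0.06 rad). Take it across its 64 mm sides near its front, the gripper leaning back (30 to 40 degrees) clear of crossbar and wheel, and draw it out along the press's -x.
- flask: The same flask as a  origin at the centre of its underside, axes as flask_mid.
- half_flask: Bystander beside or behind the press: an open brass half flask filled with plaster, 92 x 64 x 28 mm. Origin: centre of its underside.
- cast: Bystander beside or behind the press: a plaster dental cast with teeth, about 70 x 60 x 30 mm. Origin: centre of its underside.
- articulator: Bystander: an aluminium articulator holding two casts, about 120 x 80 x 115 mm. Origin: under its centre.
- bottle: Bystander: a white bottle, 48 mm thick, 115 mm tall. Origin: centre of its underside.
- jar: Bystander: an amber jar, 68 mm across, 62 mm tall. Origin: centre of its underside.
- pencil_pot: Bystander: a red pot with pens and brushes, 72 mm across, 160 mm tall. Origin: centre of its underside.
- plaster_knife: Bystander: a flat spatula lying on the bench, 190 mm long. Origin: under its middle.
Not all that is in view belongs to the job. What is shaped like the flask but green or turquoise is not meant.

How it is judged:
On the way, in this order (a step that is already met when the one before it is completed fails the run):
1. the handwheel has been backed off one full turn, with the flask still in its place in the press (value of joint wheel above 5.75 rad and horizontal distance between flask_mid and press_seat below 0.025 m), for 0.2 s.
2. the flask, in the gripper, has been drawn out through the front of the press (x of flask_mid in the frame of press between -0.2 and -0.07 m and y of flask_mid in the frame of press between -0.07 and 0.07 m and contact force between the fingers and flask above 1 N), for 0.05 s.
At the end, for the whole second after the job is handed in: The handwheel stands one full turn back (5.75 to 7.8 rad); the gripper holds the flask still, tilted over 0.70 rad, its centre over 145 mm above the bench, with neither the press nor the articulator, bottle or pencil pot touching it (value of joint wheel between 5.75 and 7.8 rad and angle between flask_mid's own z axis and vertical above 0.7 rad and height (world z) of flask_mid above 0.145 m and contact force between the fingers and flask above 2 N and contact force between flask and press below 0.1 N and linear speed of flask below 0.03 m/s and contact force between flask and articulator below 0.1 N and contact force between flask and bottle below 0.1 N and contact force between flask and pencil_pot below 0.1 N); the arm keeps its last pose, push and grip.
It fails at once if a bystander is shoved more than 30 mm (distance of any of half_flask, cast, articulator, bottle, jar, pencil_pot, plaster_knife from where it was at the start of the episode above 0.03 m).
It also fails if it takes over 72 s, if anything falls off the work surface, if the arm or the gripper's body presses on something with over 40 N, if the wrist force passes 120 N, or if a joint passes its speed limit or range.

### The arm

A 7-joint arm with a two-finger parallel gripper is mounted at the origin on the work surface. World frame = base frame: x ahead of the robot, y to its left, z up, the work surface at z = 0. Lengths are in m, angles in rad, forces in N, time in s.
With the tool pointing down it reaches from about 0.4 to 0.9 m from the base axis. Payload 5.5 kg.
Tool frame: the origin (TCP) lies midway between the tips of the shut fingers; the grasp point (between the pads) lies 19 mm behind it (manip.grip_depth is the distance from the TCP to the grasp point, in m); z points along the fingers, y is the line along which they close (so a half turn about z gives the same grasp; the last joint's range is limited). The gripper opens to 92 mm and grips with 3 to 60 N. Pads are 19 mm wide; open, the fingers measure 130 mm over their backs; the gripper's body (75 mm by 190 mm) begins 47 mm behind the grasp point.
Start: joints at [1.499, 0.501, -0.427, 1.55, 0.221, 1.138, -0.21], TCP at [0.214, -0.614, 0.227] pointing down, gripper open.
Joint ranges: [-2.88, 2.88], [-0.31, 2.03], [-1.54, 1.56], [0.2, 2.42], [-1.41, 4.55], [0.19, 2.02], [-2.57, 2.57]. Speed limits (rad/s): [2.57, 2.57, 3.14, 3.14, 3.14, 3.14, 3.14].

### API

Orientations are given as a unit quaternion [x, y, z, w].
In Python, from bench import manip, effector, viewer gives the robot as it stands. Calls block until the motion is done:
- manip.move_pose(position, orientation): joint-space move of the TCP to a pose.
- manip.servo_line(position, ori=None, vel=0.15): straight line of the TCP; ori=None keeps the orientation; vel is the mean speed in m/s.
- manip.movej(angles): joint-space move.
- effector.open_jaws() and effector.close(f_grip=None): open the fingers fully, or close them until they stop; f_grip is the grip in N (None keeps the last).
- manip.sleep(seconds).
- manip.solve_ik(position, orientation): joint angles nearest the present ones, or None.
- viewer.get_image(name): name is "side" or "top" or "wrist"; returns the picture (420x560x3 uint8, red, green, blue); there is no depth.
- viewer.get_calibration(name): a dict with "vfov" (degrees; the focal length in pixels is half the picture's height over the tangent of half this angle, whatever the lens; pixels are square), "cx", "cy" (the principal point, pixels), "eye" and "attitude" of the camera in the world. Camera axes: x right, y down, z forward; pixel columns grow to the right and rows downward; lengths in m; the calibration is good to about 2 mm. A picture is of the moment at which its call begins: read the wrist's pose just before it. get_calibration takes no time and is no camera call; for the wrist camera it gives the pose at the moment of the call.
A pose or a line that the arm cannot do raises manip.PlanningError and nothing moves.
- manip.hand_in(): hands the job in; it is judged then, once.
Readings, each from a call of its own:
- manip.current_clock(): time.
- manip.current_q(): joint angles.
- manip.current_joint_velocities(): joint speeds.
- manip.current_tau(): joint torques, N m.
- manip.current_tool_pos(): TCP position.
- manip.current_tcp_rot(): TCP orientation.
- manip.current_force(): force on the tool from outside, world axes, zero at the start.
- manip.current_wrist_torque(): the same for the moment, N m.
- manip.current_finger_gap(): finger opening in m.
- manip.current_gripper_force(): force on a finger pad.
Only numpy, scipy, OpenCV 4.12 (cv2) and the standard library are available. Lean on these libraries where they do the work, as an engineer would, in place of code of your own. Each camera call takes 0.05 s, during which the arm holds its last target. There are 200 camera calls.

## Working session

There is one attempt and no reset: what is moved stays moved. The work goes in short steps, each a Python script; the robot and the scene stay as the last script left them, time stands still between calls to the robot, and variables do not carry over. Pictures are saved under pics/ and viewed, at most 10 in all, crops included, and the job is handed in when it is done.

```bash
ls; mkdir -p pics; python3 - <<'E'
from bench import manip, effector, viewer
import cv2,numpy as np
ims=[]
for n in ["side","top"]:
    im=viewer.get_image(n); cv2.imwrite(f"pics/{n}0.png",im[:,:,::-1]); print(n,viewer.get_calibration(n))
print(manip.current_clock(),manip.current_tcp_rot(),manip.grip_depth)
E
```

```text
pics
side {'vfov': 46.74636960869149, 'cx': 277.9348275775218, 'cy': 210.6327388217603, 'eye': array([0.13822995, 0.75296463, 1.18867976]), 'attitude': array([-0.22143825,  0.91991557, -0.31496281,  0.07428913])}
top {'vfov': 43.37615946203581, 'cx': 277.16233212635126, 'cy': 206.98031997903618, 'eye': array([0.11587   , 0.01077933, 1.90856409]), 'attitude': array([ 0.70855519, -0.69660584,  0.07871193, -0.08058706])}
0.1 [ 9.86022278e-01  1.66611180e-01 -9.51310335e-05 -8.79643439e-04] 0.0188
```

View pics/side0.png

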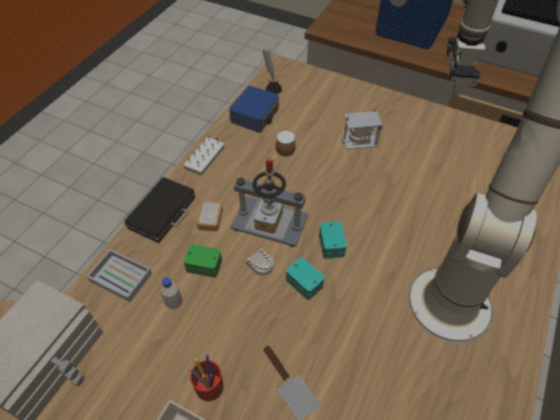

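View pics/top0.png

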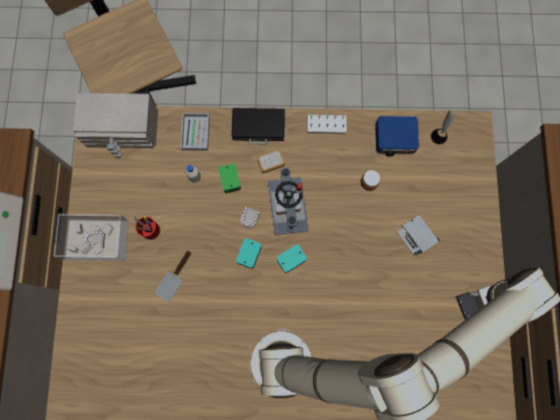

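The side view shows the press at about (268,210) with its red grip at (269,165). The top view shows the press at (289,205) and the grip at (299,186). The green and turquoise blocks at (230,178), (249,253) and (291,259) in the top view are decoys, and the brass half flask at (271,161) is a bystander. Next I'll make a coarse estimate and then look with the wrist camera.

```bash
cat > h.py <<'E'
from bench import manip, effector, viewer
import cv2,numpy as np
from scipy.spatial.transform import Rotation as R
def K(c): 
    f=210/np.tan(np.radians(c['vfov'])/2); return f
def ray(c,px):
    px=np.atleast_2d(px).astype(float); f=K(c)
    d=np.c_[(px[:,0]-c['cx'])/f,(px[:,1]-c['cy'])/f,np.ones(len(px))]
    return np.array(c['eye']),R.from_quat(c['attitude']).apply(d)
def plane(c,px,z):
    e,d=ray(c,px); return e+d*((z-e[2])/d[:,2])[:,None]
def tri(*obs):
    A=np.zeros((3,3));b=np.zeros(3)
    for c,p in obs:
        e,d=ray(c,p); d=d[0]/np.linalg.norm(d[0]); M=np.eye(3)-np.outer(d,d); A+=M;b+=M@e
    return np.linalg.solve(A,b)
def proj(c,P):
    f=K(c); q=R.from_quat(c['attitude']).inv().apply(np.atleast_2d(P)-c['eye'])
    return np.c_[c['cx']+f*q[:,0]/q[:,2],c['cy']+f*q[:,1]/q[:,2]]
def red(im,box=None):
    h=cv2.cvtColor(im,cv2.COLOR_RGB2HSV)
    m=(((h[...,0]<6)|(h[...,0]>173))&(h[...,1]>150)&(h[...,2]>80)).astype(np.uint8)
    if box: 
        k=np.zeros_like(m);k[box[1]:box[3],box[0]:box[2]]=1;m*=k
    return m
E
python3 - <<'E'
from h import *
C={n:viewer.get_calibration(n) for n in("side","top")}
I={n:cv2.imread(f"pics/{n}0.png")[:,:,::-1].copy() for n in C}
m=red(I["side"],(240,140,300,190)); p=np.argwhere(m)[:,::-1]; print(p.min(0),p.max(0),p.mean(0))
m2=red(I["top"],(270,165,320,210)); p2=np.argwhere(m2)[:,::-1]; print(p2.min(0),p2.max(0),p2.mean(0))
g=tri((C["side"],p.mean(0)),(C["top"],p2.mean(0))); print("grip",g, plane(C["top"],p2.mean(0),.21))
print("wheel",plane(C["top"],[(289,193)],.187), plane(C["side"],[(269,184)],.187))
print("base corners",plane(C["top"],[(270,181),(301,178),(307,229),(275,234)],.022).round(3))
print("bystanders halfflask,cast",plane(C["top"],[(271,161),(250,217)],.02).round(3))
for n,b in(("side",(210,140,330,260)),("top",(240,140,340,250))):
    cr=I[n][b[1]:b[3],b[0]:b[2]]; cv2.imwrite(f"pics/{n}c.png",cv2.resize(cr,None,fx=4,fy=4,interpolation=cv2.INTER_CUBIC)[:,:,::-1])
a=cv2.imread("pics/sidec.png");b=cv2.imread("pics/topc.png");h=480
cv2.imwrite("pics/both.png",cv2.resize(np.hstack([cv2.resize(a,(480,480)),cv2.resize(b,(436,480))]),(800,419)))
E
```

```text
[267 159] [271 162] [268.875 160.875]
[297 185] [301 188] [299.07142857 186.78571429]
grip [ 0.57224901 -0.05218543  0.2281546 ] [[ 0.5761576  -0.05307312  0.21      ]]
wheel [[ 0.56016729 -0.02021526  0.187     ]] [[ 0.55146882 -0.01020588  0.187     ]]
base corners [[ 0.647  0.048  0.022]
 [ 0.661 -0.067  0.022]
 [ 0.469 -0.09   0.022]
 [ 0.449  0.026  0.022]]
bystanders halfflask,cast [[0.726 0.046 0.02 ]
 [0.51  0.118 0.02 ]]
```

View pics/both.png

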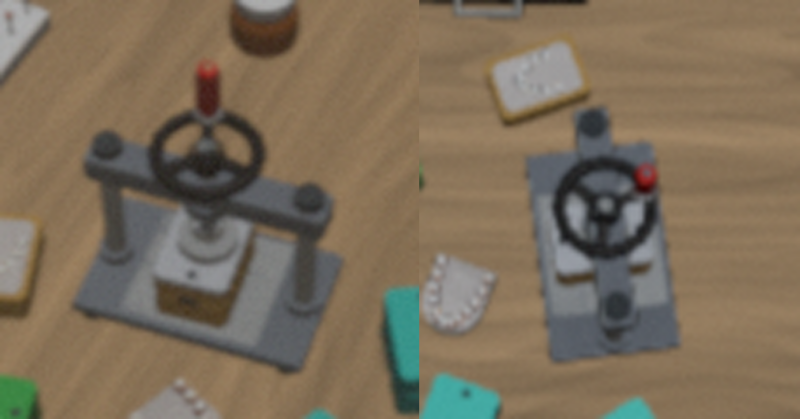

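The crops confirm the brass flask with its aluminium lid clamped under the screw, and the red grip on the wheel towards the front (-y). The estimates agree with the given sizes:

| Quantity | Estimate | Given |
|---|---|---|
| Grip radius from wheel axis | 38.6 mm | 38 mm |
| Press yaw | about 96.6° | – |
| Wheel angle | about 0.34 rad | 0 to 0.35 rad |

Next is a wrist view.

```bash
cat >> h.py <<'E'
YAW=np.radians(96.6); 
def press_R(yaw=YAW): return R.from_euler('z',yaw)
def tool(lean,yaw=YAW,flip=1):
    """tool z = down, tipped toward press +x by lean; tool y = flip*press y"""
    z=np.array([np.sin(lean),0,-np.cos(lean)]); y=np.array([0,flip,0.]); x=np.cross(y,z)
    return (press_R(yaw)*R.from_matrix(np.c_[x,y,z])).as_quat()
E
python3 - <<'E'
from h import *
p=manip.current_tool_pos(); manip.servo_line([p[0],p[1],0.40],vel=.2)
for fl in(1,-1):
    for nm,P,l in(("grip",[.575,-.053,.2],0),("flask",[.56,-.05,.05],.65),("out",[.57,-.18,.05],.65),("end",[.57,-.2,.28],-.3)):
        q=manip.solve_ik(P,tool(l,flip=fl)); print(fl,nm,None if q is None else np.round(q,2))
E
```

```text
1 grip [-0.66  0.52  0.95  1.8  -0.48  1.07 -2.56]
1 flask [ 0.71  0.82 -0.45  1.69 -0.3   1.01 -2.48]
1 out [ 0.78  0.9  -0.35  1.49 -0.27  1.2  -2.38]
1 end [-0.81  0.64  1.36  1.77 -0.43  1.08 -2.4 ]
-1 grip [ 0.77  0.56 -0.99  1.75  0.51  1.11 -0.26]
-1 flask [ 0.99  0.99 -0.89  1.68  0.14  1.    0.31]
-1 out [ 1.08  1.07 -0.88  1.47  0.2   1.2   0.41]
-1 end [ 0.89  0.46 -1.01  1.71  0.73  1.25 -0.22]
```

```bash
python3 - <<'E'
from h import *
manip.move_pose([.565,-.10,.40],tool(0,flip=-1))
import json
c=viewer.get_calibration("wrist"); im=viewer.get_image("wrist"); cv2.imwrite("pics/w1.png",im[:,:,::-1])
json.dump({k:np.asarray(v).tolist() for k,v in c.items()},open("w1.json","w"))
print(manip.current_clock(),c); print(proj(c,[[.575,-.053,.24],[.558,-.018,.19],[.558,-.02,.022]]).round())
E
```

```text
3.3917 {'vfov': 62.56179708209818, 'cx': 279.9353232388953, 'cy': 211.1871492893397, 'eye': array([ 0.55702922, -0.0365756 ,  0.55736629]), 'attitude': array([0.99080458, 0.05593449, 0.00629062, 0.12303675])}
[[298. 145.]
 [283. 105.]
 [282. 113.]]
```

View pics/w1.png

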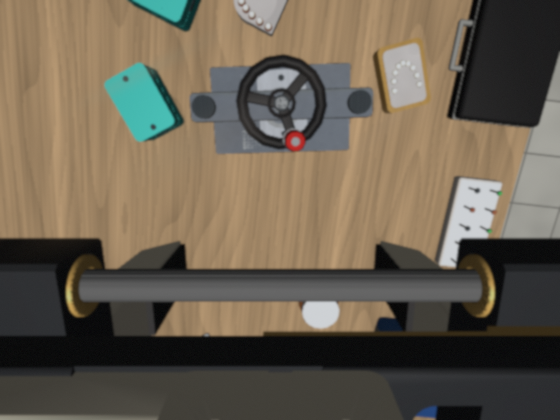

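The wrist view shows the wheel centre at about (282,102), the grip top at (295,141) and the column caps at (204,106) and (360,101). The base corners are at about (212,66), (349,64), (349,150) and (216,153). Now I'll refine by masks.

```bash
python3 - <<'E'
from h import *
import json
c=json.load(open("w1.json")); im=cv2.imread("pics/w1.png")[:,:,::-1].copy()
p=np.argwhere(red(im,(260,110,330,165)))[:,::-1]; (gc,gr)=cv2.minEnclosingCircle(p.astype(np.float32)); print("red",gc,gr)
G=plane(c,[gc],.241)[0]
g=cv2.cvtColor(im,cv2.COLOR_RGB2GRAY); dark=((g<45)*255).astype(np.uint8); dark[:,:225]=0;dark[:,340:]=0;dark[165:]=0;dark[:45]=0
cs=max(cv2.findContours(dark,cv2.RETR_EXTERNAL,cv2.CHAIN_APPROX_NONE)[0],key=cv2.contourArea)
(wc,wr)=cv2.minEnclosingCircle(cs); W=plane(c,[wc],.185)[0]; print("wheel",wc,wr,"diam",2*wr/K(c)*(c['eye'][2]-.185))
b=plane(c,[(212,66),(349,64),(349,150),(216,153)],.022); d=(b[0]+b[3]-b[1]-b[2])/2
print(b.round(4),"sizes",np.linalg.norm(b[0]-b[1]),np.linalg.norm(b[1]-b[2]),"centre",b.mean(0))
caps=plane(c,[(204,106),(360,101)],.163); dc=caps[0]-caps[1]
print("caps",caps.round(4),np.linalg.norm(dc),"mid",caps.mean(0))
print("G",G,"W",W,"r",np.linalg.norm((G-W)[:2]))
for v in(d,dc): print("yaw",np.degrees(np.arctan2(v[1],v[0]))+90)
C=viewer.get_calibration("top"); print("jar",plane(C,[(371,180)],.06))
E
```

```text
red (294.81817626953125, 140.34091186523438) 10.269828796386719
wheel (281.4658508300781, 101.44634246826172) 39.592124938964844 diam 0.0853049106812252
[[ 0.4497  0.0331  0.022 ]
 [ 0.6459  0.0579  0.022 ]
 [ 0.6656 -0.063   0.022 ]
 [ 0.4638 -0.0905  0.022 ]] sizes 0.1977646515773134 0.12258458666772591 centre [ 0.55623365 -0.01561788  0.022     ]
caps [[ 0.4719 -0.027   0.163 ]
 [ 0.6404 -0.0027  0.163 ]] 0.17025896242831567 mid [ 0.5561523  -0.01482934  0.163     ]
G [ 0.5714895  -0.04922942  0.241     ] W [ 0.55558212 -0.01407476  0.185     ] r 0.03858620409433248
yaw -82.51787790214303
yaw -81.79560140933995
jar [[ 0.64674853 -0.31987205  0.06      ]]
```

Refined values: axis (0.556, -0.015), yaw 98°, grip (0.5715, -0.049) at radius 38 mm, wheel about 0.29 rad. Next I'll take the grip and turn the wheel.

```bash
sed -i 's/radians(96.6)/radians(98.0)/' h.py; echo 'W=np.array([.556,-.0148])' >> h.py
python3 - <<'E'
from h import *
q=tool(0,flip=-1); g=np.array([.5715,-.0492])
manip.move_pose([*g,.29],q); manip.servo_line([*g,.202],vel=.1)
f0=np.array(manip.current_force()); print("f0",f0.round(1)); effector.close(25)
print("gap",manip.current_finger_gap(),manip.current_gripper_force(),np.array(manip.current_force()).round(1))
a0=np.arctan2(*(g-W)[::-1]); n=26; tot=2*np.pi+.06
for i in range(1,n+1):
    a=a0+tot*i/n
    manip.servo_line([W[0]+.038*np.cos(a),W[1]+.038*np.sin(a),.202+.006*(tot*i/n)/6.283],vel=.06)
    f=np.array(manip.current_force())
    if i%3==0: print(i,f.round(1),round(manip.current_finger_gap(),4),round(manip.current_gripper_force(),1))
    if np.linalg.norm(f)>40: print("stop",i,f); break
print(manip.current_clock())
E
```

```text
f0 [-0.6 -0.6  0.3]
gap 0.01947976001624341 24.995727570494637 [ 2.6  0.1 -1.3]
3 [ 1.  -0.9 -0.2] 0.0193 25.0
6 [ 0.7 -1.  -1. ] 0.019 25.0
9 [ 0.2  0.8 -2.3] 0.0194 25.0
12 [ 0.9 -0.1 -2.6] 0.0191 25.0
15 [ 1.3 -0.8 -3.7] 0.0192 25.0
18 [ 3.4  0.6 -7.2] 0.0189 25.0
21 [ 1.2  2.4 -6.8] 0.019 25.0
24 [-1.   1.9 -4.3] 0.0194 25.0
14.1083
```

```bash
python3 - <<'E'
from h import *
import json
effector.open_jaws(); p=manip.current_tool_pos(); manip.servo_line([p[0],p[1],.29],vel=.15)
manip.move_pose([.565,-.10,.40],tool(0,flip=-1))
c=viewer.get_calibration("wrist"); im=viewer.get_image("wrist")
pp=np.argwhere(red(im,(260,110,330,165)))[:,::-1]; gc,_=cv2.minEnclosingCircle(pp.astype(np.float32)); G=plane(c,[gc],.247)[0]
print("grip",G,np.linalg.norm(G[:2]-W),"angle rel front",np.arctan2(*(G[:2]-W)[::-1])-(YAW-np.pi))
# lean view from the front
Rp=press_R(); P=np.array([*W,0])+Rp.apply([-.17,0,.16])
manip.move_pose(P,tool(.75,flip=-1))
c=viewer.get_calibration("wrist"); im=viewer.get_image("wrist"); cv2.imwrite("pics/w2.png",im[:,:,::-1])
json.dump({k:np.asarray(v).tolist() for k,v in c.items()},open("w2.json","w")); print(manip.current_clock(),c['eye'])
print(proj(c,np.array([*W,0])+Rp.apply([[-.046,.032,.074],[-.046,-.032,.074],[-.046,.032,.022],[-.046,-.032,.022]])).round())
E
```

```text
grip [ 0.57244478 -0.04875723  0.247     ] 0.03772961972201203 angle rel front 0.31136566951495515
17.7167 [ 0.58808142 -0.24017426  0.32178025]
[[243. 166.]
 [316. 166.]
 [248. 197.]
 [311. 197.]]
```

View pics/w2.png

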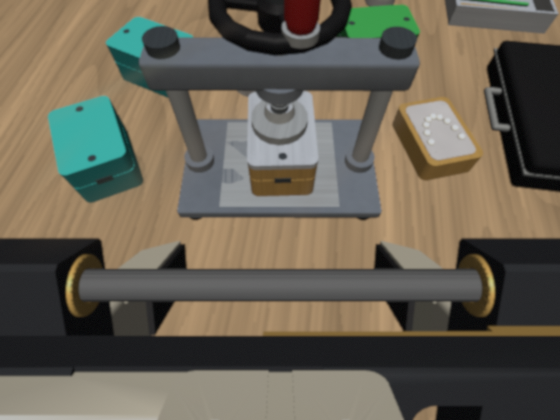

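The view shows the flask's lid front edge from (248,166) to (317,163) and its bottom from (250,195) to (313,193). The handwheel grip is back near the front after a full turn, so the wheel is at about 6.59 rad. Next I'll grasp the flask and draw it out.

```bash
python3 - <<'E'
from h import *
import json
c=json.load(open("w2.json")); Rp=press_R(); O=np.array([*W,0])
f=Rp.inv().apply(plane(c,[(248,166),(317,163),(248,110),(314,105)],.074)-O); print(f.round(4))
b=Rp.inv().apply(plane(c,[(250,195),(313,193)],.022)-O); print(b.round(4))
yf=np.mean([*f[:2,1],*b[:,1]]); xf=np.mean(f[:2,0]); print("front x",xf,"y",yf)
yf=float(np.clip(yf,-.006,.006))
lean=.68; q=tool(lean,flip=-1); z=np.array([np.sin(lean),0,-np.cos(lean)])
def T(x,y,zz,back=0): # grasp point in press frame -> TCP world
    return O+Rp.apply(np.array([x,y,zz])+z*(manip.grip_depth-back))
gx=-.033
manip.move_pose(T(gx,yf,.053,.13),q)
manip.servo_line(T(gx,yf,.053),vel=.08)
print("at",np.array(manip.current_force()).round(1)); effector.close(20)
print("gap",manip.current_finger_gap(),manip.current_gripper_force(),np.array(manip.current_force()).round(1),manip.current_clock())
im=viewer.get_image("wrist"); cv2.imwrite("pics/w3.png",im[:,:,::-1])
E
```

```text
[[-0.0457  0.028   0.074 ]
 [-0.0422 -0.033   0.074 ]
 [ 0.0215  0.0312  0.074 ]
 [ 0.0285 -0.0335  0.074 ]]
[[-0.0438  0.0302  0.022 ]
 [-0.0412 -0.034   0.022 ]]
front x -0.043966829593284844 y -0.002222676605448077
at [-0.4  1.  -0.7]
gap 0.06431560154034842 19.928622543811798 [ 0.9 -1.2  0.7] 20.4333
```

View pics/w3.png

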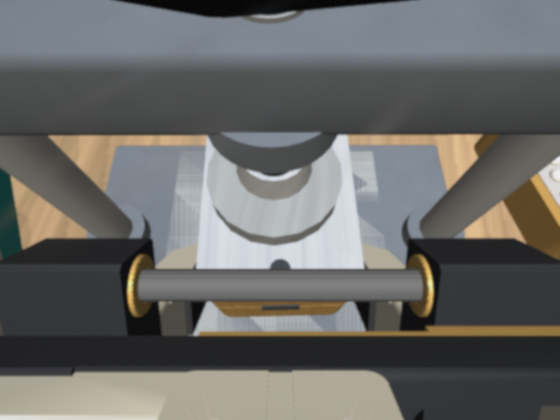

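The fingers straddle the flask across its 64 mm sides (gap 64.3 mm), with the plate clear of the lid. Now I'll firm the grip, draw the flask out, lift and tip it.

```bash
python3 - <<'E'
from h import *
Rp=press_R(); lean=.68; q=tool(lean,flip=-1)
effector.close(55); p=np.array(manip.current_tool_pos())
p=p+[0,0,.0015]; manip.servo_line(p,vel=.03); print(np.array(manip.current_force()).round(1))
for k in range(3):
    p=p+Rp.apply([-.045,0,0]); manip.servo_line(p,vel=.06); print(np.array(manip.current_force()).round(1),manip.current_finger_gap())
manip.sleep(.2)
p=p+Rp.apply([-.01,0,0])+[0,0,.20]; manip.servo_line(p,vel=.12); print("lift",np.array(manip.current_force()).round(1))
p2=p+Rp.apply([-.04,0,.03]); manip.servo_line(p2,tool(-.32,flip=-1),vel=.04); manip.sleep(.5)
print(manip.current_finger_gap(),manip.current_gripper_force(),np.array(manip.current_force()).round(1),manip.current_tool_pos(),manip.current_clock())
a=[viewer.get_image(n) for n in("side","wrist")]
cr=cv2.resize(a[0][100:280,180:420],(560,420),interpolation=cv2.INTER_CUBIC)
cv2.imwrite("pics/f1.png",cv2.resize(np.hstack([cr,a[1]]),(800,300))[:,:,::-1])
E
```

```text
[ 0.6 -0.5 -5. ]
[ 0.4  0.4 -3.3] 0.06363626010467752
[-0.3  0.7 -4. ] 0.06378192993518705
[ 1.1  0.6 -4.8] 0.06351739570306816
lift [-0.  -0.  -4.4]
0.06437977627085147 54.83171045780182 [-0.6  0.2 -4.1] [ 0.58706245 -0.21888403  0.26984789] 27.5667
```

View pics/f1.png

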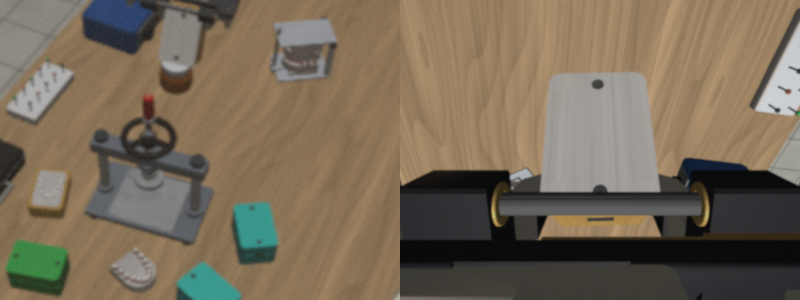

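The flask is held (gap 64.4 mm, about 4.5 N weight) with its lid facing the wrist camera at (600,130) and clear of the press. The commanded tilt is about 57°, and the centre is about 0.26 m up. The bystanders are where they were, so I'm handing in.

```bash
python3 -c "
from h import *
print(manip.hand_in())"
```

```text
the job is handed in; nothing more can be done
None
```

The job is handed in, though it returned no verdict: I backed the press screw off one full turn (wheel at about 6.59 rad by camera), drew the flask out through the front, and finished holding it tipped about 57° and about 0.26 m above the bench (both from the commanded pose), clear of the press.

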